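# Load the filtration manifold and snap its covers shut

## Robot

A 6-joint arm with a two-finger parallel gripper is mounted at the origin on the work surface. World frame = base frame: x ahead of the robot, y to its left, z up, the work surface at z = 0. Lengths are in m, angles in rad, forces in N, time in s.
With the tool pointing down it reaches from about 0.275 to 0.85 m from the base axis. Payload 19 kg.
Tool frame: the origin (TCP) lies midway between the tips of the shut fingers; the grasp point (between the pads) lies 19 mm behind it; z points along the fingers, y is the line along which they close (so a half turn about z gives the same grasp; the last joint's range is limited). The gripper opens to 85 mm and grips with 20 to 120 N. Pads are 22 mm wide; open, the fingers measure 114 mm over their backs; the gripper's body (76 mm by 85 mm) begins 54 mm behind the grasp point. The pads swing forward as they close: fully open they stand 13 mm farther back than shut.
Start: joints at [1.144, 0.15, 1.437, -0, 1.554, -0.134], TCP at [0.166, 0.55, 0.231] pointing down, gripper open.
Joint ranges: [-2.8, 2.8], [-0.68, 2.1], [0.12, 2.68], [-1.39, 4.53], [0.16, 2.79], [-2.81, 2.81]. Speed limits (rad/s): [1.89, 1.89, 2.22, 3.01, 3.01, 3.01].

## Interface

Orientations are given as a 3x3 rotation matrix whose columns are the frame's x, y, z axes.
In Python, from cell import arm, vision, order gives the robot as it stands. The module is installed in compiled form; this text tells all that it offers. Calls block until the motion is done:
- arm.reach(position, orientation): joint-space move of the TCP to a pose.
- arm.move_linear(position, frame=None, v=0.15, until_force=None): straight line of the TCP; frame=None keeps the orientation; v is the mean speed in m/s. With until_force (N) it stops when the force on the tool has changed by that much, and returns True; else False.
- arm.movej(angles): joint-space move.
- arm.move_gripper(opening, grasp_force=None): finger opening in m; grasp_force is the grip in N (None keeps the last); returns when the fingers have stopped.
- arm.sleep(seconds).
- arm.ik(position, orientation): joint angles nearest the present ones, or None.
- vision.capture(name): name is "side" or "top"; returns (picture, depth): 420x560x3 uint8, red, green, blue; 420x560 float32, m along the optical axis (not along the pixel's ray), 0 where there is no reading.
- vision.camera_params(name): a dict with "K" (3x3 intrinsics, pixels), "k1" (the pictures are not rectified: a ray, as slopes to the right and down, at radius r is drawn at 1 + k1 r^2 times it, then the intrinsics apply), "eye" and "rotation" of the camera in the world. Camera axes: x right, y up, looking along -z (the intrinsics and any distortion apply to the point x, -y, -z); pixel columns grow to the right and rows downward; lengths in m; the calibration is good to about 2 mm. A picture is of the moment at which its call begins. camera_params takes no time and is no camera call.
A pose or a line that the arm cannot do raises arm.PlanningError and nothing moves.
- order.job_done(): hands the job in; it is judged then, once.
Trained networks look in the newest picture that a camera, given by its name, has taken for a name from the list of things; names that differ only in an ending like _2 or _b are one class to them, and where a whole thing is asked for, a point or a joint stands for the part that bears it (a point fixed in the world has none). Each returns a list of dicts, best first, with "score" (0 to 1); they miss things now and then, are a little off and sometimes report something else, mostly with a low value. They report only what shows in the picture. A call takes as long as a camera call. They do not tell look-alikes from the thing itself.
- vision.recognise(label, camera): "extent" ([left, top, width, height] in pixels, round what is visible of it).
Readings, each from a call of its own:
- arm.get_time(): time.
- arm.get_joints(): joint angles.
- arm.get_dq(): joint speeds.
- arm.get_effort(): joint torques, N m.
- arm.get_tcp_pos(): TCP position.
- arm.get_eef_rot(): TCP orientation.
- arm.get_force(): force on the tool from outside, world axes, zero at the start.
- arm.get_wrist_torque(): the same for the moment, N m.
- arm.get_gripper_width(): finger opening in m.
- arm.get_grip_force(): force on a finger pad.
Only numpy, scipy, OpenCV 4.12 (cv2) and the standard library are available. Lean on these libraries where they do the work, as an engineer would, in place of code of your own. Each camera call takes 0.05 s, during which the arm holds its last target. There are 200 camera calls.

## Task

Get the filtration manifold ready to run: slide every wound filter cartridge up off its post on the drying rack, lay each one flat on the floor of a bay of its own, and then press all four hinged covers down until their catches hold them fully shut, those of any empty bays too, because an open bay lets the vacuum leak. Leave the glassware and the other things on the bench where they stand.

Things in the scene. Friction and masses are not known exactly. Their poses are not given: they have to be found in the camera images.
- manifold: white plastic filtration manifold, fixed: a base 145 x 410 x 6 mm with a row of four bays, 100 mm apart along its y. Origin: underside, middle of the row; -x faces the robot, z up. 53 mm in front (-x) of each bay's centre a catch block 30 mm wide with a spring catch reaches 60 mm above the bench.
- rack: grey drying rack, fixed: a plate 180 x 180 x 8 mm with four upright steel posts at (+-50, +-50) mm, 16 mm in diameter, their tapered tips 62 mm above the bench. Origin: centre of the underside, z up
- filter0: string-wound filter cartridge, an off-white ring of outer diameter 50 mm, bore 22 mm, height 34 mm, 60 g; at the start it stands on the rack's plate over one of the posts. Origin: centre of its lower face, z along its axis. It may be absent
- bay0 (a point): centre of the floor of bay 0 of the manifold (counted from its -y end), 6 mm above the bench; axes as the manifold's. The bay is a square recess 66 x 66 mm inside; its rim, 4 mm wide, is 12 mm above the bench. Its cover, an aluminium plate 122 x 72 x 5 mm, reaches from its hinge towards -x over the bay; shut, its top is 50.5 mm above the bench
- cover0 (a joint): hinge angle of the cover of bay 0: 0 = level, fully shut; grows as it opens, to 1.55 (nearly upright). The hinge axis is along the manifold's y, 75 mm beyond the bay's centre (+x), 48 mm above the bench. A light spring holds the cover up; the catch resists below about 0.12 and has snapped over below 0.03, which takes about 10 N straight down near the free edge
- filter1: string-wound filter cartridge, an off-white ring of outer diameter 50 mm, bore 22 mm, height 34 mm, 60 g; at the start it stands on the rack's plate over one of the posts. Origin: centre of its lower face, z along its axis. It may be absent
- bay1 (a point): centre of the floor of bay 1 of the manifold (counted from its -y end), 6 mm above the bench; axes as the manifold's. The bay is a square recess 66 x 66 mm inside; its rim, 4 mm wide, is 12 mm above the bench. Its cover, an aluminium plate 122 x 72 x 5 mm, reaches from its hinge towards -x over the bay; shut, its top is 50.5 mm above the bench
- cover1 (a joint): hinge angle of the cover of bay 1: 0 = level, fully shut; grows as it opens, to 1.55 (nearly upright). The hinge axis is along the manifold's y, 75 mm beyond the bay's centre (+x), 48 mm above the bench. A light spring holds the cover up; the catch resists below about 0.12 and has snapped over below 0.03, which takes about 10 N straight down near the free edge
- filter2: string-wound filter cartridge, an off-white ring of outer diameter 50 mm, bore 22 mm, height 34 mm, 60 g; at the start it stands on the rack's plate over one of the posts. Origin: centre of its lower face, z along its axis. It may be absent
- bay2 (a point): centre of the floor of bay 2 of the manifold (counted from its -y end), 6 mm above the bench; axes as the manifold's. The bay is a square recess 66 x 66 mm inside; its rim, 4 mm wide, is 12 mm above the bench. Its cover, an aluminium plate 122 x 72 x 5 mm, reaches from its hinge towards -x over the bay; shut, its top is 50.5 mm above the bench
- cover2 (a joint): hinge angle of the cover of bay 2: 0 = level, fully shut; grows as it opens, to 1.55 (nearly upright). The hinge axis is along the manifold's y, 75 mm beyond the bay's centre (+x), 48 mm above the bench. A light spring holds the cover up; the catch resists below about 0.12 and has snapped over below 0.03, which takes about 10 N straight down near the free edge
- filter3: string-wound filter cartridge, an off-white ring of outer diameter 50 mm, bore 22 mm, height 34 mm, 60 g; at the start it stands on the rack's plate over one of the posts. Origin: centre of its lower face, z along its axis. It may be absent
- bay3 (a point): centre of the floor of bay 3 of the manifold (counted from its -y end), 6 mm above the bench; axes as the manifold's. The bay is a square recess 66 x 66 mm inside; its rim, 4 mm wide, is 12 mm above the bench. Its cover, an aluminium plate 122 x 72 x 5 mm, reaches from its hinge towards -x over the bay; shut, its top is 50.5 mm above the bench
- cover3 (a joint): hinge angle of the cover of bay 3: 0 = level, fully shut; grows as it opens, to 1.55 (nearly upright). The hinge axis is along the manifold's y, 75 mm beyond the bay's centre (+x), 48 mm above the bench. A light spring holds the cover up; the catch resists below about 0.12 and has snapped over below 0.03, which takes about 10 N straight down near the free edge
- flask: small glass conical flask, 76 mm wide, 108 mm tall, loose on the bench; not part of the job. Origin: centre of its underside
- beaker: glass beaker, 68 mm wide, 80 mm tall, loose on the bench; not part of the job. Origin: centre of its underside
- wash_bottle: white plastic bottle, 60 mm wide, 170 mm tall, loose on the bench; not part of the job. Origin: centre of its underside
- jar: amber glass jar, 60 mm wide, 70 mm tall, loose on the bench; not part of the job. Origin: centre of its underside
- dish: shallow white weighing dish, 76 mm wide, 18 mm tall, loose on the bench; not part of the job. Origin: centre of its underside
- stopper: white rubber stopper, 30 mm wide, 26 mm tall, loose on the bench; not part of the job. Origin: centre of its underside
- spatula: steel lab spoon with a plain handle, 150 mm long, lying flat, loose on the bench; not part of the job. Origin: under its middle
Things that resemble listed ones, but are neither listed nor needed, are in the scene too. What is shaped like the filter0 but blue, brown or red is not meant.

How it is judged:
At the end, for the whole second after the job is handed in: Every filter that is present lies flat (within 0.07 rad, so down on the floor and not on the rim) in a bay of its own, its axis within 16 mm of the bay's centre, at rest, and all four covers read below 0.035 rad with nothing pressing on them ((horizontal distance between filter0 and bay0 below 0.016 m or horizontal distance between filter0 and bay1 below 0.016 m or horizontal distance between filter0 and bay2 below 0.016 m or horizontal distance between filter0 and bay3 below 0.016 m) and angle between the z axis of each of filter0, filter1, filter2, filter3 and the z axis of manifold, either way round below 0.07 rad and height (world z) of each of filter0, filter1, filter2, filter3 below 0.046 m and linear speed of each of filter0, filter1, filter2, filter3 below 0.02 m/s and (horizontal distance between filter1 and bay0 below 0.016 m or horizontal distance between filter1 and bay1 below 0.016 m or horizontal distance between filter1 and bay2 below 0.016 m or horizontal distance between filter1 and bay3 below 0.016 m) and (horizontal distance between filter2 and bay0 below 0.016 m or horizontal distance between filter2 and bay1 below 0.016 m or horizontal distance between filter2 and bay2 below 0.016 m or horizontal distance between filter2 and bay3 below 0.016 m) and (horizontal distance between filter3 and bay0 below 0.016 m or horizontal distance between filter3 and bay1 below 0.016 m or horizontal distance between filter3 and bay2 below 0.016 m or horizontal distance between filter3 and bay3 below 0.016 m) and value of joint each of cover0, cover1, cover2, cover3 below 0.035 rad); the robot touches nothing.
It fails at once if a bystander (flask, beaker, bottle, jar, dish, stopper or spoon) is shoved more than 60 mm or knocked over (distance of any of flask, beaker, wash_bottle, jar, dish, stopper, spatula from where it was at the start of the episode above 0.06 m or angle between any of flask, beaker, wash_bottle, jar, dish, stopper's own z axis and vertical above 0.8 rad).
Of filter0, filter1, filter2, filter3 only 3 to 4 are there at a start; the rules pass over those that are not, and their reading is None.
At some moment in a run one of filter0, filter1, filter2, filter3 may be knocked a few centimetres aside while the robot is not near it.
Once in a run the grip may slacken for a moment while it holds something.
It also fails if it takes over 210 s, if anything falls off the work surface, if the arm or the gripper's body presses on something with over 40 N, if the wrist force passes 120 N, or if a joint passes its speed limit or range.

## Working session

There is one attempt and no reset: what is moved stays moved. The work goes in short steps, each a Python script; the robot and the scene stay as the last script left them, time stands still between calls to the robot, and variables do not carry over. Pictures are saved under pics/ and viewed, at most 14 in all, crops included, and the job is handed in when it is done.

```bash
mkdir -p pics
cat > h.py <<'E'
import numpy as np, cv2
from cell import arm, vision, order
def world(cam, depth):
    """per-pixel world points HxWx3 (nan where no depth)"""
    p=vision.camera_params(cam); K=np.array(p['K'],float); h,w=depth.shape
    u,v=np.meshgrid(np.arange(w),np.arange(h))
    pts=np.stack([u,v],-1).reshape(-1,1,2).astype(float)
    n=cv2.undistortPoints(pts,K,np.array([p['k1'],0,0,0,0.])).reshape(h,w,2)
    c=np.stack([n[...,0]*depth,-n[...,1]*depth,-depth],-1)
    W=c@np.array(p['rotation']).T+np.array(p['eye'])
    W[depth<=0]=np.nan
    return W
def shot(cam,name=None):
    im,d=vision.capture(cam)
    if name: cv2.imwrite(f'pics/{name}.png',cv2.cvtColor(im,cv2.COLOR_RGB2BGR))
    return im,d,world(cam,d)
E
python3 - <<'E'
from h import *
for c in('top','side'):
    im,d,W=shot(c,c+'0'); np.savez(c+'0.npz',im=im,d=d,W=W)
    p=vision.camera_params(c); print(c,p['eye'],np.round(p['rotation'],2).tolist(),p['k1'])
    for l in('filter0','rack','manifold','cover0','flask','beaker','wash_bottle','jar','dish','stopper','spatula'):
        print(l,[(round(r['score'],2),np.round(r['extent']).astype(int).tolist()) for r in vision.recognise(l,c)])
E
```

```text
top [ 0.3393714  -0.06723546  1.29154278] [[-0.03, 0.98, -0.18], [-1.0, -0.03, 0.02], [0.01, 0.18, 0.98]] -0.13706967580917265
filter0 [(0.84, [370, 292, 23, 24]), (0.74, [305, 235, 21, 25]), (0.67, [398, 239, 19, 22]), (0.58, [342, 242, 24, 24]), (0.55, [310, 194, 24, 24]), (0.55, [303, 305, 22, 25]), (0.54, [347, 152, 26, 20]), (0.18, [151, 267, 27, 61])]
rack [(0.97, [293, 190, 86, 83]), (0.72, [344, 243, 24, 26]), (0.46, [421, 186, 25, 29]), (0.37, [255, 146, 10, 13])]
manifold [(0.65, [295, 193, 84, 79]), (0.63, [73, 174, 185, 79])]
cover0 [(0.8, [163, 178, 32, 11]), (0.75, [74, 187, 42, 13]), (0.71, [207, 176, 37, 11]), (0.59, [119, 184, 39, 10])]
flask [(0.65, [145, 128, 30, 38])]
beaker [(0.86, [298, 118, 33, 32])]
wash_bottle [(0.79, [195, 101, 32, 40])]
jar [(0.58, [420, 184, 28, 33]), (0.22, [341, 241, 28, 26])]
dish [(0.72, [243, 272, 33, 32]), (0.42, [72, 172, 183, 81])]
stopper [(0.56, [255, 146, 9, 14]), (0.55, [73, 176, 181, 80])]
spatula [(0.81, [148, 265, 30, 66]), (0.57, [306, 196, 24, 21])]
side [0.48167312 0.86643348 0.79147348] [[-1.0, 0.05, -0.07], [-0.09, -0.59, 0.8], [0.0, 0.8, 0.6]] -0.04743551311041744
filter0 [(0.84, [298, 198, 19, 19]), (0.82, [355, 208, 16, 20]), (0.69, [305, 162, 17, 17]), (0.67, [236, 171, 18, 25]), (0.63, [346, 176, 16, 20]), (0.55, [269, 193, 18, 18]), (0.54, [308, 183, 14, 17])]
rack [(0.78, [261, 175, 68, 48]), (0.33, [208, 182, 18, 30])]
manifold [(0.72, [216, 202, 86, 183])]
cover0 [(0.61, [248, 202, 6, 26]), (0.61, [248, 227, 5, 24]), (0.61, [230, 288, 14, 70]), (0.53, [239, 260, 6, 39]), (0.47, [218, 228, 10, 13])]
flask [(0.87, [171, 268, 39, 49])]
beaker [(0.92, [206, 181, 20, 30])]
wash_bottle [(0.77, [171, 210, 31, 62])]
jar [(0.6, [271, 143, 20, 27]), (0.3, [240, 250, 6, 55]), (0.24, [216, 202, 86, 181])]
dish [(0.68, [325, 234, 31, 20])]
stopper [(0.45, [216, 226, 13, 16])]
spatula [(0.56, [322, 294, 62, 30]), (0.23, [328, 237, 30, 15])]
```

Run:
```python
import cv2
a=cv2.imread('pics/top0.png')[90:340,60:460]; cv2.imwrite('pics/top0c.png',cv2.resize(a,(800,500),interpolation=cv2.INTER_CUBIC))
a=cv2.imread('pics/side0.png')[130:400,150:420]; cv2.imwrite('pics/side0c.png',cv2.resize(a,(594,594),interpolation=cv2.INTER_CUBIC))
```

```text
(no output)
```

View pics/top0c.png

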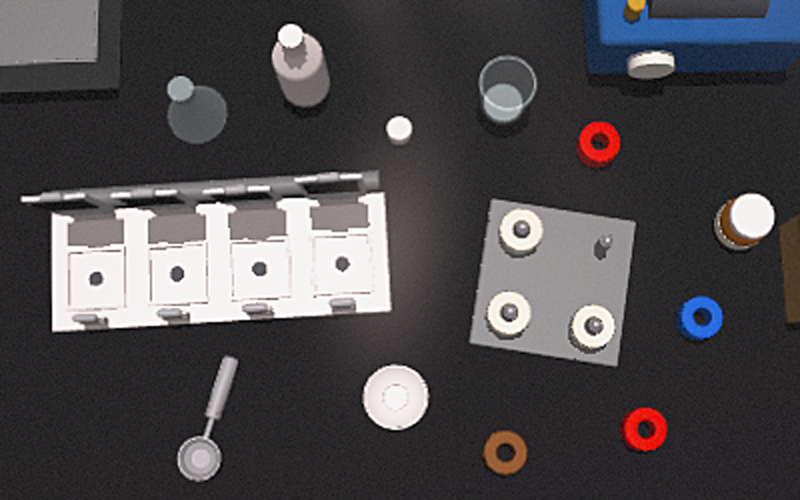

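View pics/side0c.png

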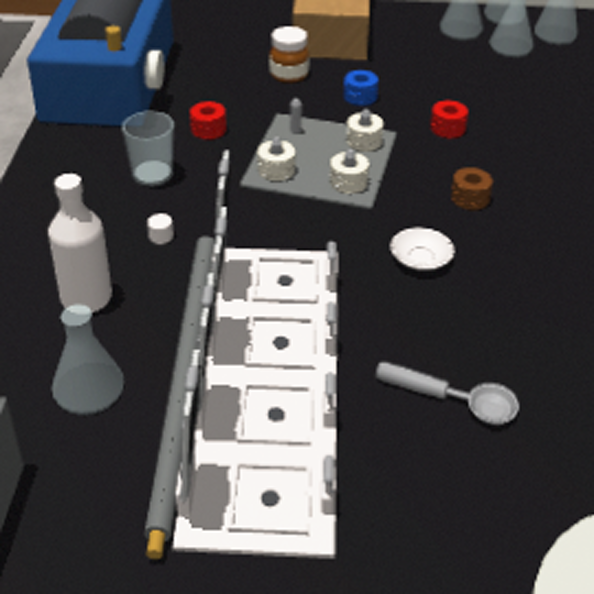

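The top picture shows three off-white filters on the rack, at crop (521,232), (508,314) and (592,326), with an empty post at (604,243). The manifold's four bays have drain dots at crop (96,279), (177,274), (259,268) and (342,263), and all covers stand up. In the side picture a grey pipe runs behind the hinges.

```bash
cat >> h.py <<'E'
def pix2plane(cam,uv,z):
    p=vision.camera_params(cam); K=np.array(p['K'],float)
    n=cv2.undistortPoints(np.array(uv,float).reshape(-1,1,2),K,np.array([p['k1'],0,0,0,0.])).reshape(-1,2)
    r=np.c_[n[:,0],-n[:,1],-np.ones(len(n))]@np.array(p['rotation']).T
    e=np.array(p['eye']); return e+r*((z-e[2])/r[:,2])[:,None]
def rect(P):
    (c,s,a)=cv2.minAreaRect(P.astype(np.float32)*1000); return np.round(c,1),np.round(s,1),round(a,2)
def filters(W,im,lo=.036,hi=.048,box=None):
    """centres of off-white ring tops from the point cloud"""
    m=(W[...,2]>lo)&(W[...,2]<hi)&(im.min(-1)>120)&(im.max(-1)-im.min(-1)<70)
    n,l,s,c=cv2.connectedComponentsWithStats(m.astype(np.uint8))
    out=[]
    for i in range(1,n):
        if s[i,4]>60:
            P=W[l==i]; (cc,r)=cv2.minEnclosingCircle(P[:,:2].astype(np.float32)*1000)
            out.append((np.round(cc,1).tolist(),round(r,1),(P[:,2].mean()*1000).round(1),int(s[i,4]),c[i].round(0).tolist()))
    return out
E
python3 - <<'E'
from h import *
D={c:np.load(c+'0.npz') for c in('top','side')}
for c in D:
    W,im=D[c]['W'],D[c]['im']
    print(c); [print(' ',f) for f in filters(W,im)]
W,im=D['top']['W'],D['top']['im']; z=W[...,2]; 
print('bench z',np.nanmedian(z[330:400,200:400]))
g=im.mean(-1)
sub=np.zeros_like(z,bool); sub[180:280,285:385]=True
m=sub&(z>.003)&(z<.014)&(g>70)
m=cv2.morphologyEx(m.astype(np.uint8),cv2.MORPH_OPEN,np.ones((3,3)))>0
print('rack',rect(W[m][:,:2]),np.median(z[m]))
sub[:]=0; sub[185:265,70:265]=True
m=sub&(z>.002)&(z<.018)&(g>150)
m=cv2.morphologyEx(m.astype(np.uint8),cv2.MORPH_OPEN,np.ones((3,3)))>0
print('mani',rect(W[m][:,:2]),np.median(z[m]))
# drain dots
b=[]
for (x,y) in[(96,279),(177,274),(259,268),(342,263)]:
    u,v=60+x//2,90+y//2; q=255-g[v-6:v+7,u-6:u+7]; q=np.clip(q-120,0,None)
    yy,xx=np.mgrid[v-6:v+7,u-6:u+7]; b.append(((xx*q).sum()/q.sum(),(yy*q).sum()/q.sum()))
B=pix2plane('top',b,.006)*1000; print(B.round(1)); print(np.diff(B,axis=0).round(1))
s=[(150+x/2.2,130+y/2.2) for x,y in[(270,498),(276,414),(281,342),(286,281)]]
print('side dots',(pix2plane('side',s,.006)*1000).round(1))
# tall stuff near manifold and rack: pipe
for n,(r0,r1,c0,c1) in dict(covers=(170,200,60,265)).items():
    q=W[r0:r1,c0:c1].reshape(-1,3); q=q[q[:,2]>.08]; print(n,q.min(0),q.max(0))
for l,e in dict(flask=[145,128,30,38],beaker=[298,118,33,32],bottle=[195,101,32,40],jar=[420,184,28,33],dish=[243,272,33,32],stop=[255,146,9,14],spat=[148,265,30,66]).items():
    print(l,(pix2plane('top',[[e[0]+e[2]/2,e[1]+e[3]/2]],.03)*1000).round(0))
E
```

```text
top
  ([577.8, -193.0], 25.0, np.float64(42.0), 270, [320.0, 204.0])
  ([479.2, -173.8], 25.2, np.float64(42.3), 281, [314.0, 246.0])
  ([460.3, -273.4], 25.5, np.float64(42.3), 277, [356.0, 253.0])
side
  ([1753.5, -1890.9], 193.8, np.float64(42.1), 101, [111.0, 30.0])
  ([1396.0, -2051.1], 140.5, np.float64(42.2), 84, [175.0, 27.0])
  ([1821.5, -1292.5], 389.0, np.float64(42.1), 204, [49.0, 68.0])
  ([401.8, -1150.3], 697.2, np.float64(42.0), 747, [333.0, 82.0])
  ([460.0, -269.3], 26.9, np.float64(40.9), 95, [315.0, 186.0])
  ([575.5, -193.5], 27.1, np.float64(40.8), 113, [276.0, 199.0])
  ([478.8, -174.8], 27.4, np.float64(41.0), 115, [309.0, 205.0])
  ([775.7, 82.3], 23.2, np.float64(42.0), 64, [185.0, 260.0])
bench z 0.0005174808556890342
rack (array([ 519.5, -233.2]), array([180.2, 180.3]), 79.44) 0.00837316976297564
mani (array([555.2, 172.2]), array([146.8, 410.1]), 1.77) 0.007233487075181344
[[538.7 321.9   6. ]
 [541.4 220.9   6. ]
 [544.5 121.4   6. ]
 [547.8  21.3   6. ]]
[[   2.7 -101.     0. ]
 [   3.1  -99.4    0. ]
 [   3.3 -100.1    0. ]]
side dots [[534.9 320.5   6. ]
 [538.2 220.7   6. ]
 [541.7 120.6   6. ]
 [544.2  22.5   6. ]]
covers [ 0.59792582 -0.01153253  0.08028758] [0.62107873 0.35747309 0.17853374]
flask [[733. 190.  30.]]
beaker [[ 756. -189.   30.]]
bottle [[796.  65.  30.]]
jar [[ 582. -472.   30.]]
dish [[386. -45.  30.]]
stop [[711. -53.  30.]]
spat [[369. 180.  30.]]
```

```bash
cat >> h.py <<'E'
O=np.array([.5415,.1711]); YAW=np.deg2rad(1.75)
c,s=np.cos(YAW),np.sin(YAW); EX=np.array([c,s]); EY=np.array([-s,c])
def bay(i): return O+EY*.1*(i-1.5)
def Rdown(sign=1):
    y=np.r_[EY,0]*sign; z=np.array([0,0,-1.]); return np.c_[np.cross(y,z),y,z]
def goto(xy,z,R=None,reach=False,**k):
    p=[xy[0],xy[1],z]
    return arm.reach(p,R) if reach else arm.move_linear(p,R,**k)
def st(t=''): print(t,'t',round(arm.get_time(),1),'tcp',np.round(arm.get_tcp_pos(),4),'w',round(arm.get_gripper_width(),4),'g',round(arm.get_grip_force(),1),'F',np.round(arm.get_force(),1))
def pick(xy,bottom,R,lift=.12,reach=True):
    goto(xy,.14,R,reach=reach); arm.move_gripper(.075)
    hit=goto(xy,bottom+.006,v=.1,until_force=12); st('down hit=%s'%hit)
    arm.move_gripper(.03,60); st('gripped')
    goto(xy,lift,v=.12); st('lifted')
def place(i,z=.006+.006,hi=.105):
    b=bay(i); p=arm.get_tcp_pos()
    goto((b[0],p[1]),max(p[2],hi),v=.2) ; goto(b,max(p[2],hi),v=.25); st('over bay')
    goto(b,.035,v=.12)
    hit=goto(b,z-.001,v=.03,until_force=6); st('placed hit=%s'%hit)
    arm.move_gripper(.066); goto(b,.14,v=.15); st('released')
E
python3 - <<'E'
from h import *
xy=np.array([.479,-.1742])
for s in(1,-1):
    for q in (xy,np.array([.5768,-.1932]),np.array([.4602,-.2715]),bay(0),bay(3)):
        for z in(.012,.14): print(s,None if (j:=arm.ik([*q,z],Rdown(s))) is None else np.round(j,2))
E
```

```text
1 [-0.5   0.2   1.85 -0.    1.09 -2.1 ]
1 [-0.5   0.06  1.72 -0.    1.36 -2.1 ]
1 [-0.45  0.38  1.61 -0.    1.15 -2.05]
1 [-0.45  0.26  1.49 -0.    1.39 -2.05]
1 [-0.68  0.24  1.8  -0.    1.1  -2.28]
1 [-0.68  0.12  1.66 -0.    1.36 -2.28]
1 [-0.1   0.27  1.77 -0.    1.11 -1.7 ]
1 [-0.1   0.14  1.64 -0.    1.37 -1.7 ]
1 [ 0.42  0.41  1.57 -0.    1.16 -1.19]
1 [ 0.42  0.3   1.44 -0.    1.4  -1.19]
-1 [-0.5   0.2   1.85 -0.    1.09  1.04]
-1 [-0.5   0.06  1.72 -0.    1.36  1.04]
-1 [-0.45  0.38  1.61 -0.    1.15  1.09]
-1 [-0.45  0.26  1.49 -0.    1.39  1.09]
-1 [-0.68  0.24  1.8  -0.    1.1   0.86]
-1 [-0.68  0.12  1.66 -0.    1.36  0.86]
-1 [-0.1   0.27  1.77 -0.    1.11  1.44]
-1 [-0.1   0.14  1.64 -0.    1.37  1.44]
-1 [ 0.42  0.41  1.57 -0.    1.16  1.96]
-1 [ 0.42  0.3   1.44 -0.    1.4   1.96]
```

Run:
```python
from h import *
R=Rdown(-1)
arm.reach([.44,-.15,.22],R)
pick(np.array([.479,-.1742]),.008,R)
im,d,W=shot('side','held');
```

```text
down hit=False t 6.0 tcp [ 0.4793 -0.1744  0.0145] w 0.0751 g 0.0 F [0.3 0.1 0.4]
gripped t 6.4 tcp [ 0.4793 -0.1743  0.0149] w 0.0485 g 60.4 F [-4.1  2.  12.4]
lifted t 7.4 tcp [ 0.4787 -0.174   0.1192] w 0.0492 g 61.9 F [ 0.4 -0.2 -0.6]
```

Run:
```python
from h import *
place(0)
im,d,W=shot('side','placed0')
[print(f) for f in filters(W,im) if abs(f[1]-25)<8]
im,d,W=shot('top','placed0t')
[print(f) for f in filters(W,im)]
a=cv2.cvtColor(im,cv2.COLOR_RGB2BGR)[140:290,60:460]; cv2.imwrite('pics/p0c.png',cv2.resize(a,None,fx=2,fy=2))
```

```text
over bay t 8.9 tcp [0.546  0.0203 0.1192] w 0.0486 g 61.9 F [ 0.3 -0.9 -0.3]
placed hit=True t 10.4 tcp [0.5459 0.0212 0.013 ] w 0.0493 g 62.4 F [-0.9  0.2  7. ]
released t 11.7 tcp [0.5456 0.0212 0.139 ] w 0.0661 g 0.0 F [-0.5  0.3 -0. ]
([458.1, -272.2], 26.5, np.float64(40.9), 101, [316.0, 186.0])
([549.5, 22.7], 25.8, np.float64(39.4), 87, [276.0, 248.0])
([774.2, 78.1], 25.2, np.float64(42.0), 69, [186.0, 259.0])
([577.6, -192.8], 24.9, np.float64(42.5), 273, [320.0, 204.0])
([535.7, 28.6], 16.8, np.float64(40.8), 81, [226.0, 226.0])
([460.8, -273.1], 25.3, np.float64(42.4), 284, [356.0, 253.0])
```

View pics/p0c.png

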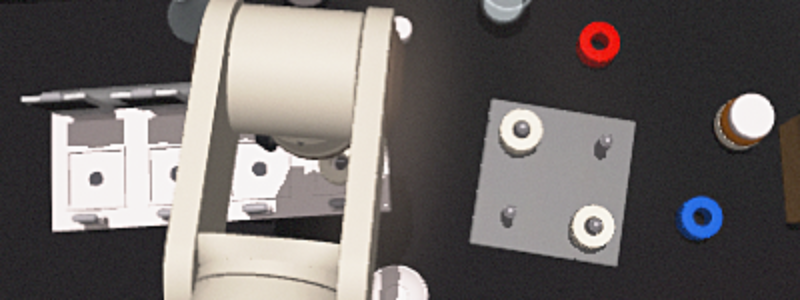

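The first filter lies in bay 0, with its top at about 40 mm. The other two are still on their posts, at crop (521,131) and (593,227).

Run:
```python
from h import *
R=Rdown(-1)
goto((.48,-.12),.15,v=.25)
pick(np.array([.5768,-.1930]),.008,R,reach=False)
if arm.get_gripper_width()>.044: place(1)
im,d,W=shot('side')
[print(f) for f in filters(W,im) if abs(f[1]-25)<8]
im,d,W=shot('top')
[print(f) for f in filters(W,im)]
```

```text
down hit=False t 15.2 tcp [ 0.5771 -0.1932  0.0147] w 0.0749 g 0.0 F [-0.   0.5  0.6]
gripped t 15.6 tcp [ 0.5771 -0.1931  0.015 ] w 0.0488 g 61.3 F [-2.9  1.1  9.5]
lifted t 16.6 tcp [ 0.5764 -0.1928  0.1191] w 0.0491 g 61.9 F [-0.1 -0.3 -1.1]
over bay t 18.4 tcp [0.5431 0.1203 0.119 ] w 0.0489 g 61.9 F [ 0.2  0.2 -0.6]
placed hit=True t 19.9 tcp [0.5428 0.1211 0.013 ] w 0.0491 g 62.5 F [-1.4  0.2  7.9]
released t 21.2 tcp [0.5426 0.1211 0.139 ] w 0.0659 g 0.0 F [0.  0.2 0.2]
([459.4, -271.9], 26.0, np.float64(40.9), 98, [316.0, 186.0])
([535.3, 24.5], 22.3, np.float64(39.4), 75, [286.0, 249.0])
([774.4, 77.4], 25.1, np.float64(41.8), 76, [186.0, 259.0])
([541.4, 122.6], 25.4, np.float64(39.1), 118, [274.0, 277.0])
([546.4, 23.7], 25.1, np.float64(40.5), 274, [229.0, 220.0])
([460.9, -273.2], 25.4, np.float64(42.5), 284, [356.0, 253.0])
```

Run:
```python
from h import *
R=Rdown(-1)
goto((.46,-.10),.15,v=.25)
pick(np.array([.4603,-.2725]),.008,R,reach=False)
if arm.get_gripper_width()>.044: place(2)
goto((.45,.1),.25,v=.25); arm.move_gripper(0); arm.reach([.3,-.3,.3],R); st()
im,d,W=shot('top')
[print(f) for f in filters(W,im)]; print([bay(i).round(4) for i in range(4)])
a=cv2.cvtColor(im,cv2.COLOR_RGB2BGR)[140:290,60:460]; cv2.imwrite('pics/p2c.png',cv2.resize(a,None,fx=2,fy=2))
for i in range(4):   # hinge/cover back positions
    h=bay(i)+EX*.075; m=(np.hypot(*(W[...,:2]-h).transpose(2,0,1))<.03)&(W[...,2]>.14)
    P=W[m]; q=(P[:,:2]-h); print(i,len(P),'along x',np.percentile(q@EX,[2,50,98]).round(4),'z',P[:,2].max().round(4))
```

```text
down hit=False t 25.4 tcp [ 0.4606 -0.2727  0.0146] w 0.075 g 0.0 F [-0.5  0.6  0.2]
gripped t 25.7 tcp [ 0.4605 -0.2727  0.0149] w 0.0489 g 60.5 F [-3.8  2.8 11.8]
lifted t 26.8 tcp [ 0.46   -0.2722  0.1192] w 0.0493 g 61.9 F [ 0.3 -0.4 -0.6]
over bay t 29.4 tcp [0.5401 0.2204 0.1192] w 0.0488 g 61.9 F [-0.2 -0.2 -0.5]
placed hit=True t 31.0 tcp [0.5397 0.221  0.013 ] w 0.0485 g 62.6 F [-1.6 -0.8  7.9]
released t 32.3 tcp [0.5396 0.221  0.139 ] w 0.0661 g 0.0 F [0.2 0.3 0.6]
 t 35.4 tcp [ 0.3005 -0.2995  0.2999] w -0.0004 g 0.0 F [-0.3 -0.6 -1.1]
([546.3, 23.8], 25.0, np.float64(40.9), 270, [229.0, 220.0])
([544.0, 121.8], 24.9, np.float64(40.7), 266, [187.0, 222.0])
([540.3, 222.3], 24.9, np.float64(40.7), 270, [145.0, 225.0])
[array([0.5461, 0.0212]), array([0.543 , 0.1211]), array([0.54  , 0.2211]), array([0.5369, 0.321 ])]
0 167 along x [-0.0093 -0.0067 -0.0011] z 0.1785
1 132 along x [-0.0168 -0.013  -0.0082] z 0.1784
2 133 along x [-0.0144 -0.0113 -0.0068] z 0.178
3 114 along x [-0.0139 -0.0098 -0.0065] z 0.1777
```

View pics/p2c.png

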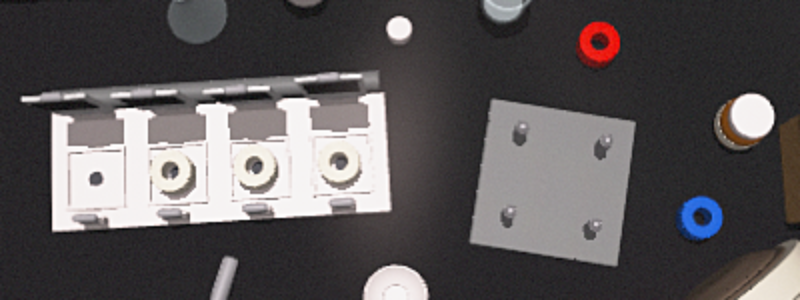

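All three filters lie flat in bays 0 to 2 (at 40 mm, within 3 mm of centre), and bay 3 is empty. Next I'll shut the covers, starting with bay 0.

```bash
cat >> h.py <<'E'
def tipat(i,th,r=.112,gap=0.):
    """TCP for the tip's front edge on the cover's upper face at angle th"""
    b=bay(i)+EX*(.075-r*np.cos(th)+(.0025+gap)*np.sin(th)+.011)
    return b,.048+r*np.sin(th)+(.0025+gap)*np.cos(th)
def shut(i):
    R=Rdown(-1); b,z=tipat(i,1.57,gap=.02)
    goto(b,.26,R,v=.3); goto(b,z,v=.2)
    for th in np.arange(1.45,.1,-.15): goto(*tipat(i,th),v=.15)
    st('before press'); b,z=tipat(i,0)
    hit=goto(b,.045,v=.03,until_force=30); st('press hit=%s'%hit)
    goto(b,.26,v=.25)
def covers():
    im,d,W=shot('top')
    for i in range(4):
        q=W[...,:2]-bay(i); X,Y=q@EX,q@EY; m=(X>-.04)&(X<.06)&(abs(Y)<.025)
        P=W[m]; print(i,'z front/back',[np.round(np.nanmedian(W[m&(X>a)&(X<a+.02)][:,2]),4) for a in(-.04,-.01,.04)])
    return im
E
python3 - <<'E'
from h import *
arm.reach([.5,-.05,.27],Rdown(-1))
shut(0); goto((.45,-.15),.27,v=.3); covers()
im,d,W=shot('side'); a=cv2.cvtColor(im,cv2.COLOR_RGB2BGR)[130:400,150:420]; cv2.imwrite('pics/s1.png',cv2.resize(a,(594,594)))
E
```

```text
before press t 40.5 tcp [0.5243 0.0205 0.0785] w 0.0004 g 0.2 F [0.6 0.5 1.5]
press hit=True t 41.4 tcp [0.5211 0.0203 0.0497] w 0.0003 g 11.1 F [-8.9  0.6 21.9]
0 z front/back [np.float64(0.051), np.float64(0.0511), np.float64(0.0514)]
1 z front/back [np.float64(0.0087), np.float64(0.0386), np.float64(0.0075)]
2 z front/back [np.float64(0.009), np.float64(0.0376), np.float64(0.0072)]
3 z front/back [np.float64(0.0079), np.float64(0.0074), np.float64(0.0071)]
```

View pics/s1.png

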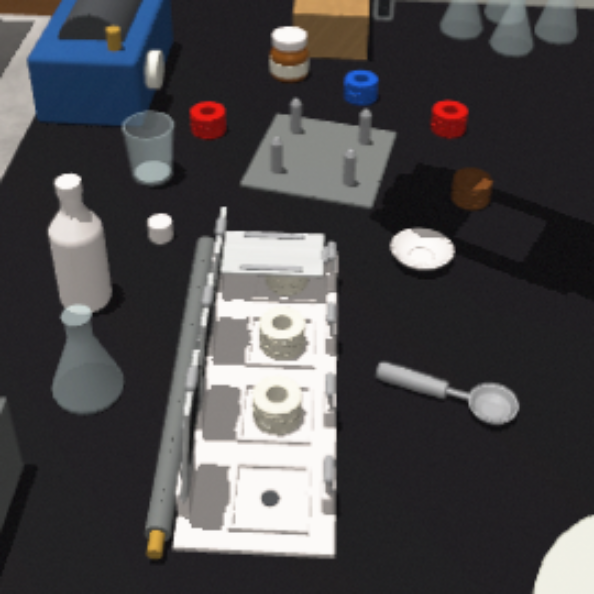

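Cover 0 is shut and level, at 51 mm front and back. Filters 1 and 2 are well seated at crop (282,333) and (277,402). I'll re-check both for a knock before shutting each of their covers.

Run:
```python
from h import *
ok=True
for i in(1,2,3):
    if i<3:
        im,d,W=shot('side'); f=[np.array(f[0])/1000 for f in filters(W,im) if abs(f[1]-25)<8]
        e=min([np.linalg.norm(q-bay(i)) for q in f],default=9); print(i,'filter err',e)
        if e>.009: ok=False; break
    p=arm.get_tcp_pos(); goto(bay(i)-EX*.05,.27,v=.3)
    shut(i)
    goto(bay(i)-EX*.11,.27,v=.3)
arm.reach([.3,-.3,.3],Rdown(-1)); im=covers(); st()
cv2.imwrite('pics/end.png',cv2.resize(cv2.cvtColor(im,cv2.COLOR_RGB2BGR)[90:340,60:460],(800,500)))
im,d,W=shot('side'); a=cv2.cvtColor(im,cv2.COLOR_RGB2BGR)[130:400,150:420]; cv2.imwrite('pics/s2.png',cv2.resize(a,(594,594)))
```

```text
1 filter err 0.002089700213197421
before press t 48.2 tcp [0.5213 0.1204 0.0785] w 0.0001 g 0.2 F [ 1.2 -0.9  1. ]
press hit=True t 49.1 tcp [0.518  0.1204 0.0497] w 0.0 g 10.8 F [-8.4 -1.  22.2]
2 filter err 0.0031639289673923063
before press t 54.9 tcp [0.5182 0.2204 0.0785] w 0.0 g 0.2 F [-0.6 -0.2  0.4]
press hit=True t 55.8 tcp [0.515  0.2205 0.0498] w 0.0002 g 10.1 F [-7.8 -2.9 21.7]
before press t 61.5 tcp [0.5152 0.3203 0.0784] w -0.0001 g 0.2 F [-0.1 -0.2  0.5]
press hit=True t 62.5 tcp [0.5119 0.3205 0.0498] w 0.0003 g 9.4 F [-7.2 -4.1 19.1]
0 z front/back [np.float64(0.0512), np.float64(0.0517), np.float64(0.0513)]
1 z front/back [np.float64(0.0513), np.float64(0.0514), np.float64(0.0514)]
2 z front/back [np.float64(0.0505), np.float64(0.0518), np.float64(0.0512)]
3 z front/back [np.float64(0.0513), np.float64(0.0512), np.float64(0.0518)]
 t 66.2 tcp [ 0.3004 -0.2996  0.2999] w -0.0002 g 0.0 F [-0.1  0.1 -0.3]
```

View pics/end.png

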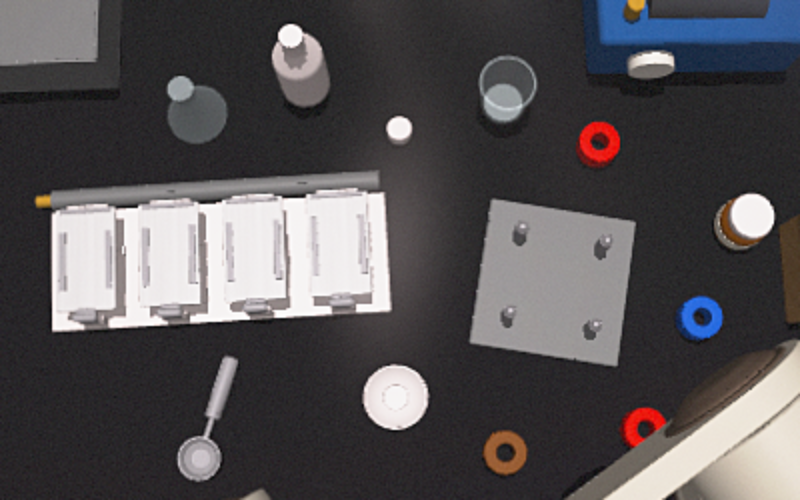

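View pics/s2.png

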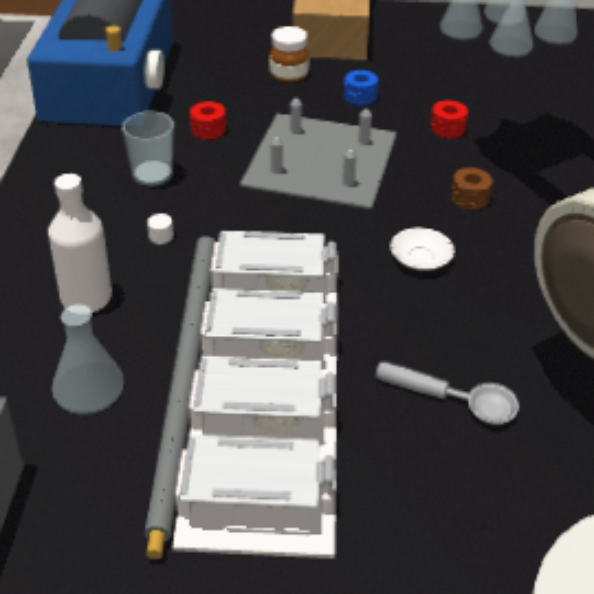

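All four covers are level under their catches. The filters show beneath the covers of bays 0 to 2, the bystanders have not moved, and the rack is empty.

```bash
python3 -c "
from h import *
print(order.job_done())"
```

```text
the job is handed in; nothing more can be done
None
```

The job is handed in: all three filters that were on the rack lie flat in bays 0–2, all four covers are shut under their catches, and the bystanders are where they stood (the judge's verdict was not returned).

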